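# Load the capacitor test holders

## Task

Pick out the four capacitors on the bench and load each into its own grey test holder: stand the largest, middle and smallest can upright in the largest, middle and smallest round cup, and lay the yellow film capacitor lengthwise in the middle of the rectangular trough. Leave the solder spool and the flux tin where they are.

Things in the scene. Friction and masses are not known exactly. Their poses are not given: they have to be found in the camera images.
- large_can: the largest of the three capacitor cans, black with a pale band and two brass studs on top; upright cylinder 55 mm in diameter, 88 mm high and 102 mm with the studs, about 0.25 kg, loose. Origin: centre of its underside, z up along the can. Grip it round the can from above
- medium_can: the middle one of the three capacitor cans, very dark (navy) sleeve, plain light top; upright cylinder 35 mm in diameter, 51 mm high, about 60 g, loose. Origin: centre of its underside, z up along the can. Grip it round the can from above
- small_can: the smallest of the three capacitor cans, black sleeve, bright metal top with a cross; upright cylinder 22 mm in diameter, 36 mm high, about 30 g, loose. Origin: centre of its underside, z up along the can. Grip it round the can from above
- film_cap: yellow film capacitor lying on the bench: body 34 mm long (x), 18 mm wide (y), 14 mm high, with a thin straight wire from each end, 80 mm long in all, about 15 g, loose; the wires cannot be touched or gripped. Origin: centre of its underside, x along the wires, z up. Grip the body across its 18 mm width
- large_cup: largest round holder: low grey plastic cup, open at the top, fixed to the bench; bore 75 mm, outside 85 mm, 10 mm high, floor (dark rubber with a bright screw head in the middle) 3 mm above the bench. Origin: centre of its underside, z up
- medium_cup: middle-sized round holder: low grey plastic cup, open at the top, fixed to the bench; bore 55 mm, outside 65 mm, 10 mm high, floor (dark rubber with a bright screw head in the middle) 3 mm above the bench. Origin: centre of its underside, z up
- small_cup: smallest round holder: low grey plastic cup, open at the top, fixed to the bench; bore 40 mm, outside 50 mm, 10 mm high, floor (dark rubber with a bright screw head in the middle) 3 mm above the bench. Origin: centre of its underside, z up
- trough: rectangular holder: low grey plastic trough, open at the top, fixed to the bench; inside 100 x 40 mm, outside 106 x 46 mm, 8 mm high, dark floor 3 mm above the bench. Origin: centre of its underside, x along its length, z up
- solder_spool: spool of solder wire with blue flanges, standing on end, 56 mm in diameter, 42 mm high, loose; not a capacitor. Origin: centre of its underside
- flux_tin: round flat tin with a yellow-orange lid, 47 mm in diameter, 22 mm high, loose; not a capacitor. Origin: centre of its underside
Mind the look-alikes: they are no part of the job. What is shaped like the large_can but purple is not meant.

How it is judged:
By the outcome, as a careful person would: the job done as asked, in the order asked, and still so for the second after the job is handed in, with the robot touching nothing.
It also fails if it takes over 96 s, if anything falls off the work surface, if the arm or the gripper's body presses on something with over 40 N, if the wrist force passes 120 N, or if a joint passes its speed limit or range.

## Robot

A 6-joint arm with a two-finger parallel gripper is mounted at the origin on a cart in front of the work surface, level with it; the furniture and walls round the work are solid. World frame = base frame: x ahead of the robot, y to its left, z up, the work surface at z = 0. Lengths are in mm, angles in rad, forces in N, time in s.
With the tool pointing down it reaches from about 225 to 875 mm from the base axis. Payload 3.4 kg.
Tool frame: the origin (TCP) lies at the very end of the fingers, on their centre line; the grasp point (between the pads) lies 19 mm behind it (grasp_offset is the distance from the TCP to the grasp point, in mm); z points along the fingers, y is the line along which they close (so a half turn about z gives the same grasp; the last joint's range is limited). The gripper opens to 85 mm and grips with 20 to 120 N. Pads are 22 mm wide; open, the fingers measure 114 mm over their backs; the gripper's body (76 mm by 85 mm) begins 54 mm behind the grasp point. The pads swing forward as they close: fully open they stand 13 mm farther back than shut.
Start: joints at [-1.416, 0.276, 1.505, -0, 1.361, -0.121], TCP at [156.58, -553.304, 231.328] pointing down, gripper open.
Joint ranges: [-2.89, 2.89], [-0.75, 2.08], [0.22, 2.7], [-1.18, 4.32], [0.11, 2.71], [-2.7, 2.7]. Speed limits (rad/s): [2.57, 2.57, 3.14, 3.14, 3.14, 3.14].

## Interface

Orientations are given as a 3x3 rotation matrix whose columns are the frame's x, y, z axes.
In Python, from station import * gives the robot as it stands.
- The arm moves only by the shell command python3 -m pendant 'ROWS' [FORCE]. ROWS is JSON, a list of rows, each a list of 7 numbers: the shift along the world's x, y, z in units of 40 mm (1.0 is 40 mm), then the turn, a rotation vector about the world's x, y, z in units of 8 degrees (1.0 is 8 degrees), then the opening, from -1 (shut) to 1 (fully open). A call has 1 to 20 rows; each row shifts and turns the commanded pose from where the row before left it; what a row does not reach is not made up. A row lasts 1/10 s, in which the tool goes at most 50 mm and 8.59 degrees, less where a joint would pass 70% of its speed; a pose out of reach is approached as far as the arm can. A call is refused whole if a number of a shift passes 1 or a number of a turn 1, either way. A call with a gripper value outside its range is refused whole. The fingers move at their own pace and stop on an object; FORCE is the grip in N (left out, the last holds). Time passes only in rows, so rows that do not move let the fingers close. It gives the time, the measured TCP pose, the force, the opening and the grip force at its end, in the units of the state.
- observe(): the state, without advancing time (a new reading comes with each control period).
- grab_frame(name): name is "side" or "top"; returns a dict with "image" (480x640x3 uint8, red, green, blue), "intrinsics" (3x3 intrinsics, pixels), "origin" and "orientation" of the camera in the world. Camera axes: x right, y down, z forward; pixel columns grow to the right and rows downward; lengths in mm; the calibration is good to about 2 mm. A picture is of the moment at which its call begins. There is no depth.
- hand_in(): hands the job in; it is judged then, once.
Trained networks look in a picture, given as the dict that the camera call returned (one of the last four; its "shot" number tells which), for a name from the list of things; names that differ only in an ending like _2 or _b are one class to them, and where a whole thing is asked for, a point or a joint stands for the part that bears it (a point fixed in the world has none). Each returns a list of dicts, best first, with "conf" (0 to 1); they miss things now and then, are a little off and sometimes report something else, mostly with a low value. They report only what shows in the picture. A call takes as long as a camera call. They do not tell look-alikes from the thing itself.
- find_in(picture, target): "pixel" ([column, row] in pixels, amid what is visible of it).
- silhouettes(picture, target): "mask" (480x640 bool, what is visible of it) and "pixel" ([column, row] in pixels, amid what is visible of it).
The state is a dict: "time": time; "joint_positions": joint angles; "joint_vel": joint speeds; "effort": joint torques, N m; "tcp_pos": TCP position; "eef_rot": TCP orientation; "contact_force": force on the tool from outside, world axes, zero at the start; "ft_torque": the same for the moment, N m; "grip_width": finger opening in mm; "grip_force": force on a finger pad.
Only numpy, scipy, OpenCV 4.12 (cv2) and the standard library are available. Lean on these libraries where they do the work, as an engineer would, in place of code of your own. Each camera call takes 0.05 s, during which the arm holds its last target. There are 200 camera calls.

## Working session

There is one attempt and no reset: what is moved stays moved. The work goes in short steps, Python scripts to look and compute and a shell command to move; the robot and the scene stay as the last step left them, time stands still between calls to the robot, and variables do not carry over. Pictures are saved under pics/ and viewed, at most 14 in all, crops included, and the job is handed in when it is done.

```bash
mkdir -p pics; cat > h.py <<'E'
import numpy as np, cv2
from station import *
def ray(p,px,z):
    K=np.array(p["intrinsics"]);R=np.array(p["orientation"]);o=np.array(p["origin"])
    d=R@np.linalg.inv(K)@np.array([px[0],px[1],1.]);return (o+d*(z-o[2])/d[2])[:2]
def proj(p,X):
    K=np.array(p["intrinsics"]);R=np.array(p["orientation"]);o=np.array(p["origin"])
    c=K@(R.T@(np.array(X)-o));return c[:2]/c[2]
E
python3 - <<'E'
from h import *
for n in("top","side"):
    p=grab_frame(n);cv2.imwrite(f"pics/{n}0.png",p["image"][:,:,::-1])
    print(n,np.round(p["origin"]),np.round(p["orientation"],3).tolist(),np.round(p["intrinsics"],1).tolist())
    for t in "large_can medium_can small_can film_cap large_cup medium_cup small_cup trough solder_spool flux_tin".split():
        for r in silhouettes(p,t)[:4]:
            m=r["mask"];ys,xs=np.nonzero(m)
            if len(xs)==0: continue
            print(t,round(r["conf"],2),np.round(r["pixel"]),xs.min(),xs.max(),ys.min(),ys.max(),"z0:",np.round(ray(p,r["pixel"],0)))
s=observe();print(s["time"],s["tcp_pos"],np.round(s["eef_rot"],3).tolist(),s["grip_width"])
E
```

```text
top [ 393.   19. 1158.] [[0.009, -0.995, 0.1], [-1.0, -0.011, -0.016], [0.017, -0.1, -0.995]] [[607.1, 0.0, 308.5], [0.0, 607.1, 246.4], [0.0, 0.0, 1.0]]
large_can 0.74 [441. 324.] 423 463 310 341 z0: [ 364. -253.]
large_can 0.63 [398. 221.] 381 417 203 237 z0: [ 561. -173.]
large_can 0.45 [164. 222.] 154 177 209 230 z0: [553. 278.]
medium_can 0.61 [163. 219.] 154 177 210 231 z0: [560. 279.]
small_can 0.51 [208. 175.] 202 214 169 183 z0: [646. 195.]
film_cap 0.67 [282. 175.] 277 291 166 185 z0: [648.  52.]
large_cup 0.73 [245. 230.] 224 268 208 251 z0: [540. 121.]
medium_cup 0.92 [316. 225.] 299 332 208 243 z0: [551. -14.]
medium_cup 0.53 [207. 176.] 202 213 170 183 z0: [645. 198.]
small_cup 0.86 [353. 279.] 340 365 267 292 z0: [448. -85.]
trough 0.65 [286. 290.] 267 304 257 315 z0: [426.  43.]
solder_spool 0.72 [357. 168.] 344 372 153 184 z0: [663. -94.]
solder_spool 0.44 [354. 277.] 340 365 267 292 z0: [453. -88.]
flux_tin 0.62 [215. 283.] 205 230 271 295 z0: [437. 177.]
side [ 66. 553. 552.] [[-0.786, -0.364, 0.5], [-0.618, 0.444, -0.649], [0.014, -0.819, -0.573]] [[456.3, 0.0, 32
[... 364 characters left out ...]
6.] 240 257 238 248 z0: [652.  49.]
large_cup 0.74 [261. 285.] 239 285 267 300 z0: [542. 118.]
medium_cup 0.88 [300. 244.] 289 320 237 259 z0: [570. -23.]
small_cup 0.6 [190. 318.] 176 202 298 335 z0: [575. 254.]
small_cup 0.57 [366. 252.] 353 378 242 260 z0: [449. -90.]
trough 0.92 [336. 288.] 308 361 267 308 z0: [430.  39.]
solder_spool 0.85 [289. 206.] 278 302 194 222 z0: [ 690. -125.]
solder_spool 0.48 [189. 315.] 176 202 298 335 z0: [583. 250.]
flux_tin 0.59 [286. 321.] 272 299 309 336 z0: [445. 157.]
flux_tin 0.55 [187. 318.] 176 202 298 336 z0: [578. 257.]
1.1 [ 156.57359746 -553.28060417  231.31776539] [[0.962, 0.272, -0.0], [0.272, -0.962, -0.0], [-0.0, 0.0, -1.0]] 85.59916638803223
```

View pics/top0.png

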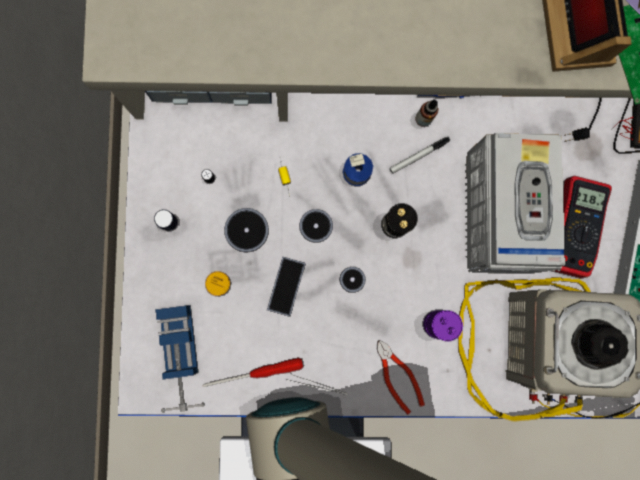

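View pics/side0.png

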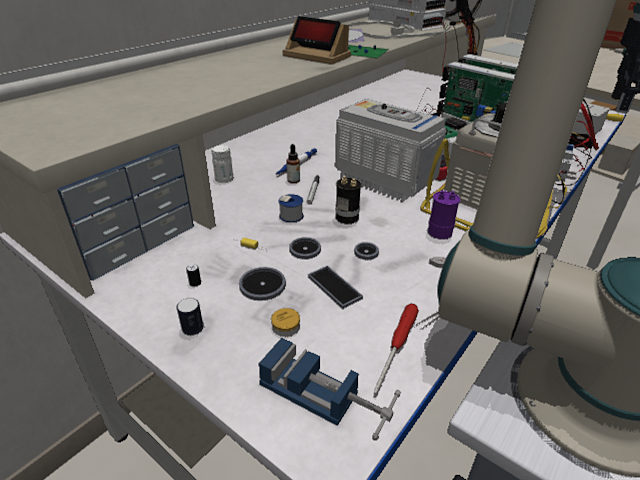

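```bash
cat >> h.py <<'E'
from scipy.optimize import least_squares
def cyl(x,y,r,h,z0=0):
    a=np.linspace(0,2*np.pi,48);return np.array([[x+r*np.cos(t),y+r*np.sin(t),z] for t in a for z in(z0,z0+h)])
def box(x,y,th,l,w,h):
    c,s=np.cos(th),np.sin(th);return np.array([[x+c*u-s*v,y+s*u+c*v,z] for u in(-l/2,l/2) for v in(-w/2,w/2) for z in(0,h)])
def feat(p,pts):
    m=np.zeros((960*4,1280*4),np.uint8);P=np.array([proj(p,q) for q in pts],np.float32)
    hull=cv2.convexHull(P)[:,0];M=cv2.moments(hull.reshape(-1,1,2));
    return np.array([M["m10"]/M["m00"],M["m01"]/M["m00"],hull[:,0].min(),hull[:,0].max(),hull[:,1].min(),hull[:,1].max()])
def mfeat(m):
    ys,xs=np.nonzero(m);return np.array([xs.mean(),ys.mean(),xs.min()-.5,xs.max()+.5,ys.min()-.5,ys.max()+.5])
def fit(obs,model,x0):
    w=np.array([2,2,.7,.7,.7,.7])
    f=lambda v:np.concatenate([w*(feat(p,model(v))-o) for p,o in obs])
    r=least_squares(f,x0,diff_step=1e-3);return r.x,np.round(np.concatenate([feat(p,model(r.x))-o for p,o in obs]),1)
def pick(p,t,x0,h=20):
    L=silhouettes(p,t);q=proj(p,[*x0[:2],h])
    L=[r for r in L if np.hypot(*(np.array(r["pixel"])-q))<18]
    return mfeat(L[0]["mask"]) if L else None
E
python3 - <<'E'
from h import *
T=grab_frame("top");S=grab_frame("side")
D=dict(large_can=(27.5,95,550,-150),medium_can=(17.5,51,550,265),small_can=(11,36,637,190),large_cup=(42.5,10,540,120),medium_cup=(32.5,10,552,-15),small_cup=(25,10,448,-86),solder_spool=(28,42,655,-90),flux_tin=(23.5,22,435,170))
for t,(r,h,x,y) in D.items():
    for ps in ([T,S],[T],[S]):
        obs=[(p,pick(p,t,(x,y),h/2)) for p in ps];obs=[o for o in obs if o[1] is not None]
        if obs:
            v,e=fit(obs,lambda v:cyl(v[0],v[1],r,h),[x,y]);print(t,len(obs),np.round(v,1),e.tolist() if len(ps)==2 else "")
# yellow film and dark trough by colour
for n,p in(("T",T),("S",S)):
    hsv=cv2.cvtColor(p["image"],cv2.COLOR_RGB2HSV)
    q=proj(p,[648,52,7]).astype(int);m=np.zeros((480,640),np.uint8);m[q[1]-15:q[1]+16,q[0]-18:q[0]+19]=1
    ym=m*((hsv[...,0]>18)&(hsv[...,0]<36)&(hsv[...,1]>110)).astype(np.uint8)
    ys,xs=np.nonzero(ym);P=np.array([ray(p,(a,b),12 if n=="T" else 8) for a,b in zip(xs,ys)],np.float32)
    print(n,"film",len(xs),P.mean(0),cv2.minAreaRect(P))
    q=proj(p,[428,41,5]).astype(int);m[:]=0;m[q[1]-40:q[1]+41,q[0]-40:q[0]+41]=1
    dm=m*(hsv[...,2]<70).astype(np.uint8);k,l,st,_=cv2.connectedComponentsWithStats(dm)
    i=1+np.argmax(st[1:,4]);ys,xs=np.nonzero(l==i);P=np.array([ray(p,(a,b),3) for a,b in zip(xs,ys)],np.float32)
    print(n,"trough",P.mean(0),cv2.minAreaRect(P))
I=T["image"][:,:,::-1]
a=cv2.resize(I[195:345,375:475],(400,600),interpolation=2);b=cv2.resize(I[150:250,140:310],(400,235),interpolation=2)
c=cv2.resize(S["image"][165:300,170:470,::-1],(400,180),interpolation=2)
o=np.zeros((600,800,3),np.uint8);o[:,:400]=a;o[:235,400:]=b;o[240:420,400:]=c;cv2.imwrite("pics/crop1.png",o)
for c in((93,290),(212,228)):print("shelf foot",ray(S,c,0))
print("shelf edge top",[np.round(ray(T,(300,95),z)) for z in(0,200,300)])
E
```

```text
large_can 2 [ 553.7 -165.4] [-0.0, -0.1, -0.2, 0.9, -0.5, 1.2, -0.1, 0.0, -0.5, 0.5, -1.5, 1.7]
large_can 1 [ 553.8 -165.3] 
large_can 1 [ 553.8 -165.8] 
medium_can 1 [554.9 265.9] [-0.1, -0.0, 0.6, 0.0, -0.2, 0.3]
medium_can 1 [554.9 265.9] 
small_can 2 [639.8 192.2] [0.5, 0.1, -0.4, 2.0, -1.0, 1.4, -0.4, 0.4, -0.6, -0.2, -0.2, 0.9]
small_can 1 [640.1 193.3] 
small_can 1 [640.2 190.9] 
large_cup 2 [539.7 117.8] [0.6, 0.0, 1.0, -0.0, -0.1, 0.7, -0.4, 0.6, -0.5, -0.3, 0.2, 0.8]
large_cup 1 [539.8 118.9] 
large_cup 1 [540.3 116.1] 
medium_cup 2 [548.9 -13.6] [0.3, -0.1, 0.4, 0.4, -0.9, 0.5, -0.1, 0.6, -0.4, -0.1, 0.8, -0.2]
medium_cup 1 [548.6 -13. ] 
medium_cup 1 [550.  -15.2] 
small_cup 2 [447.2 -84.3] [0.5, 0.1, -0.2, 0.5, -0.5, 0.0, -0.4, 0.6, -0.4, -0.1, 0.6, 1.4]
small_cup 1 [447.3 -83.4] 
small_cup 1 [447.9 -86.6] 
solder_spool 2 [656.5 -91.8] [0.3, -0.0, -0.5, 1.0, -0.4, 0.4, -0.2, 0.6, -0.6, 0.0, -0.4, 0.8]
solder_spool 1 [656.5 -91.2] 
solder_spool 1 [657.6 -93.6] 
flux_tin 2 [437.2 169.3] [0.8, -0.2, 0.5, 1.0, -0.2, 0.2, -0.4, 0.8, -0.9, 0.5, 0.0, 1.5]
flux_tin 1 [436.9 170.8] 
flux_tin 1 [438.1 167.5] 
T film 154 [645.5406   48.45191] ((645.61669921875, 48.52846908569336), (34.20054626464844, 16.874414443969727), 16.396215438842773)
T trough [433.3142    42.468437] ((433.5464172363281, 42.48501205444336), (39.997798919677734, 99.8692855834961), 74.10447692871094)
S film 134 [645.81525   45.999973] ((645.9314575195312, 46.015968322753906), (40.27107238769531, 25.449920654296875), 16.729291915893555)
S trough [435.71423  35.07412] ((437.4387512207031, 34.182701110839844), (41.04117202758789, 100.64356231689453), 73.7188491821289)
shelf foot [765.69611241 317.61270112]
shelf foot [756.06695031  50.42357635]
shelf edge top [array([809.,  20.]), array([737.,  19.]), array([701.,  19.])]
```

View pics/crop1.png

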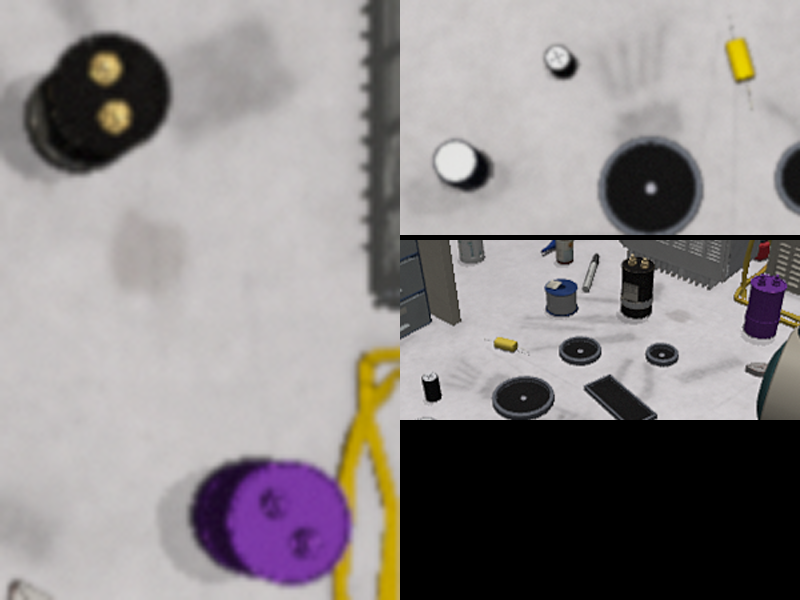

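The candidates for large_can are the black one with brass studs at top px (400,220) and the purple one at (443,325). The crop confirms the black one fits: pale band and brass studs. Small can is at (208,175), medium can at (164,219) and film cap at (284,175). Moving over the large can first.

```bash
python3 -m pendant '[[0.23,0.9,0.15,0,0,0,1],[0.23,0.9,0.15,0,0,0,1],[0.23,0.9,0.15,0,0,0,1],[0.23,0.9,0.15,0,0,0,1],[0.23,0.9,0.15,0,0,0,1],[0.23,0.9,0.15,0,0,0,1],[0.23,0.9,0.15,0,0,0,1],[0.92,0.38,0,0,0,0,1],[0.92,0.38,0,0,0,0,1],[0.92,0.38,0,0,0,0,1],[0.92,0.38,0,0,0,0,1],[0.92,0.38,0,0,0,0,1],[0.92,0.38,0,0,0,0,1],[0.92,0.38,0,0,0,0,1],[0.92,0.38,0,0,0,0,1],[0.92,0.38,0,0,0,0,1],[0,0,0,0,0,0,1],[0,0,0,0,0,0,1]]' 40
```

```text
time: 4.6
tcp_pos: [552.4, -164.0, 272.7]
eef_rot: [[0.962, 0.274, -0.002], [0.274, -0.962, 0.0], [-0.001, -0.001, -1.0]]
contact_force: [-0.1, 0.4, 0.4]
grip_width: 85.2
grip_force: 0.0
```

```bash
python3 -m pendant '[[0.03,-0.03,-0.7,0,0,0,1],[0,0,-0.9,0,0,0,1],[0,0,-0.9,0,0,0,1],[0,0,-0.9,0,0,0,1],[0,0,-0.8,0,0,0,1],[0,0,-0.7,0,0,0,1],[0,0,-0.5,0,0,0,1],[0,0,-0.22,0,0,0,1],[0,0,0,0,0,0,1],[0,0,0,0,0,0,-1],[0,0,0,0,0,0,-1],[0,0,0,0,0,0,-1],[0,0,0,0,0,0,-1],[0,0,0,0,0,0,-1],[0,0,0,0,0,0,-1],[0,0,0,0,0,0,-1]]' 40
```

```text
time: 6.2
tcp_pos: [554.4, -166.3, 50.2]
eef_rot: [[0.962, 0.273, 0.003], [0.273, -0.962, -0.002], [0.002, 0.002, -1.0]]
contact_force: [-0.4, -1.6, 7.0]
grip_width: 53.9
grip_force: 41.5
```

```bash
python3 -m pendant '[[0,0,0.3,0,0,0,-1],[0,0,0.6,0,0,0,-1],[0,0,0.6,0,0,0,-1],[-0.04,0.4,0.3,0,0,0,-1],[-0.04,0.8,0,0,0,0,-1],[-0.04,0.9,0,0,0,0,-1],[-0.04,0.9,0,0,0,0,-1],[-0.04,0.9,0,0,0,0,-1],[-0.04,0.9,0,0,0,0,-1],[-0.04,0.9,0,0,0,0,-1],[-0.04,0.8,0,0,0,0,-1],[-0.04,0.6,0,0,0,0,-1],[0,0,0,0,0,0,-1],[0,0,0,0,0,0,-1],[0,0,0,0,0,0,-1]]'; python3 - <<'E'
from h import *
s=observe();print(s["tcp_pos"],s["grip_width"])
x,y,_=s["tcp_pos"]
p=grab_frame("side");z=s["tcp_pos"][2]-49
m=pick(p,"large_can",(x,y),z+50)
if m is not None:print(fit([(p,m)],lambda v:cyl(v[0],v[1],27.5,95,z),[x,y]))
I=p["image"].copy();cv2.imwrite("pics/hold1.png",cv2.resize(I[150:330,150:390,::-1],(640,480)))
E
```

```text
time: 7.7
tcp_pos: [538.5, 118.0, 120.4]
eef_rot: [[0.962, 0.272, -0.001], [0.272, -0.962, -0.0], [-0.001, 0.0, -1.0]]
contact_force: [0.6, -0.7, -2.6]
grip_width: 54.0
grip_force: 43.1
[538.47635408 118.03118956 120.42681148] 53.978848940282326
```

View pics/hold1.png

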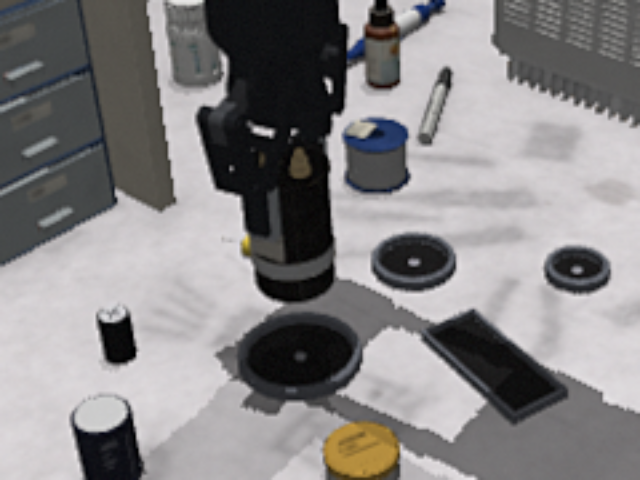

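The can hangs upright directly above the large cup (crop px about (300,355)). Lowering and releasing.

```bash
python3 -m pendant '[[0.02,0,-0.5,0,0,0,-1],[0,0,-0.5,0,0,0,-1],[0,0,-0.3,0,0,0,-1],[0,0,-0.2,0,0,0,-1],[0,0,-0.1,0,0,0,-1],[0,0,-0.08,0,0,0,-1],[0,0,0,0,0,0,-1],[0,0,0,0,0,0,-1]]'
```

```text
time: 8.6
tcp_pos: [540.2, 118.4, 53.8]
eef_rot: [[0.962, 0.272, 0.001], [0.272, -0.962, 0.0], [0.001, 0.0, -1.0]]
contact_force: [-0.9, 1.0, -1.8]
grip_width: 54.3
grip_force: 43.0
```

```bash
python3 -m pendant '[[0,0,-0.01,0,0,0,1],[0,0,0,0,0,0,1],[0,0,0,0,0,0,1],[0,0,0,0,0,0,1],[0,0,0,0,0,0,1],[0,0,0.3,0,0,0,1],[0,0,0.7,0,0,0,1],[0,0,0.9,0,0,0,1],[0,0,0.5,0,0,0,1],[0.1,0.9,0,0,0,0,1],[0.1,0.9,0,0,0,0,1],[0.1,0.9,0,0,0,0,1],[0.07,0.7,0,0,0,0,1],[0,0.29,0,0,0,0,1],[0,0,0,0,0,0,1],[0,0,0,0,0,0,1]]'; python3 - <<'E'
from h import *
T=grab_frame("top");S=grab_frame("side")
for p,n in((T,"T"),(S,"S")):
    m=pick(p,"large_can",(540,118),50)
    if m is not None:print(n,"large",fit([(p,m)],lambda v:cyl(v[0],v[1],27.5,95,3),[540,118]))
L=[r for r in silhouettes(S,"medium_can")];print([(r["conf"],r["pixel"],mfeat(r["mask"])) for r in L[:2]])
m=pick(S,"medium_can",(555,266),25)
if m is not None:print("med",fit([(S,m)],lambda v:cyl(v[0],v[1],17.5,51),[555,266]))
cv2.imwrite("pics/p2.png",cv2.resize(S["image"][150:350,140:400,::-1],(780,600)))
E
```

```text
time: 10.2
tcp_pos: [554.3, 264.9, 149.1]
eef_rot: [[0.962, 0.273, -0.0], [0.273, -0.962, -0.001], [-0.001, 0.001, -1.0]]
contact_force: [0.8, -0.2, 0.3]
grip_width: 85.3
grip_force: 0.0
T large (array([539.02366473, 120.02157982]), array([-0. ,  0.1, -0.8,  0.9, -1.5,  1.1]))
S large (array([538.88537381, 119.58236498]), array([-0. , -0.1, -0.8,  1.1, -2.1,  2.5]))
[(0.59, [185.3, 317.6], array([189.42952128, 316.67553191, 175.5       , 202.5       ,
       298.5       , 335.5       ])), (0.34, [288.2, 207.2], array([290.37128713, 208.23267327, 277.5       , 302.5       ,
       194.5       , 222.5       ]))]
med (array([553.87953445, 265.99359365]), array([-0. ,  0. , -0. ,  0.4, -0.9,  0.6]))
```

View pics/p2.png

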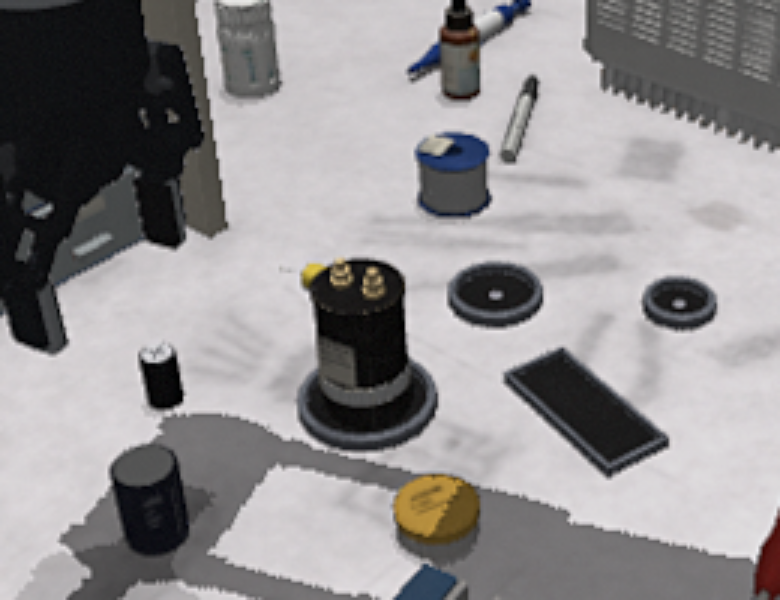

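The large can stands upright in its cup (crop px about (360,330)). The medium can is at (150,500), and the hand is above it.

```bash
python3 -m pendant '[[0,0.03,-0.8,0,0,0,1],[0,0,-0.9,0,0,0,1],[0,0,-0.7,0,0,0,1],[0,0,-0.5,0,0,0,1],[0,0,-0.28,0,0,0,1],[0,0,0,0,0,0,1],[0,0,0,0,0,0,-1],[0,0,0,0,0,0,-1],[0,0,0,0,0,0,-1],[0,0,0,0,0,0,-1],[0,0,0,0,0,0,-1],[0,0,0,0,0,0,-1],[0,0,0,0,0,0,-1],[0,0,0,0,0,0,-1]]' 35
```

```text
time: 11.9
tcp_pos: [555.3, 267.4, 23.0]
eef_rot: [[0.962, 0.272, 0.002], [0.272, -0.962, 0.001], [0.002, -0.0, -1.0]]
contact_force: [-1.2, -0.3, 6.2]
grip_width: 33.9
grip_force: 35.0
```

```bash
python3 -m pendant '[[0,0,0.4,0,0,0,-1],[0,0,0.8,0,0,0,-1],[0,0,0.9,0,0,0,-1],[0,0,0.9,0,0,0,-1],[0,-0.3,0.5,0,0,0,-1],[-0.02,-0.8,0,0,0,0,-1],[-0.02,-0.9,0,0,0,0,-1],[-0.02,-0.9,0,0,0,0,-1],[-0.02,-0.9,0,0,0,0,-1],[-0.02,-0.9,0,0,0,0,-1],[-0.02,-0.9,0,0,0,0,-1],[-0.02,-0.8,0,0,0,0,-1],[-0.02,-0.6,0,0,0,0,-1],[0,0,0,0,0,0,-1],[0,0,0,0,0,0,-1]]'
```

```text
time: 13.4
tcp_pos: [547.9, -13.0, 161.5]
eef_rot: [[0.963, 0.271, -0.0], [0.271, -0.963, 0.001], [-0.0, -0.001, -1.0]]
contact_force: [0.0, -0.0, -1.2]
grip_width: 33.8
grip_force: 35.0
```

```bash
python3 -m pendant '[[0.02,-0.02,-0.7,0,0,0,-1],[0,0,-0.9,0,0,0,-1],[0,0,-0.8,0,0,0,-1],[0,0,-0.5,0,0,0,-1],[0,0,-0.3,0,0,0,-1],[0,0,-0.16,0,0,0,-1],[0,0,0,0,0,0,-1],[0,0,0,0,0,0,-1]]'
```

```text
time: 14.2
tcp_pos: [549.9, -13.5, 28.2]
eef_rot: [[0.962, 0.273, 0.002], [0.273, -0.962, -0.0], [0.002, 0.001, -1.0]]
contact_force: [-0.4, -0.1, -0.6]
grip_width: 34.1
grip_force: 35.1
```

```bash
python3 - <<'E'
from h import *
S=grab_frame("side");s=observe();print(s["tcp_pos"],s["contact_force"])
cv2.imwrite("pics/p3.png",cv2.resize(S["image"][150:300,210:410,::-1],(800,600)))
E
```

```text
[549.92575393 -13.65111807  28.3634779 ] [-0.0745505   1.20017558 -0.72794092]
```

View pics/p3.png

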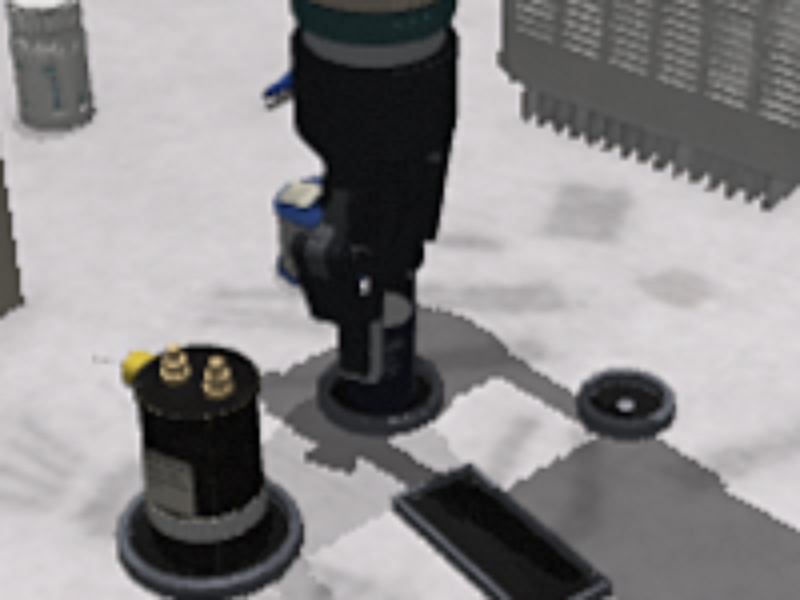

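The medium can sits within the medium cup (crop px about (385,390)). Releasing, then on to the small can.

```bash
python3 -m pendant '[[0,0,-0.04,0,0,0,-1],[0,0,0,0,0,0,1],[0,0,0,0,0,0,1],[0,0,0,0,0,0,1],[0,0,0,0,0,0,1],[0,0,0,0,0,0,1],[0,0,0.4,0,0,0,1],[0,0,0.8,0,0,0,1],[0,0,0.9,0,0,0,1],[0,0,0.9,0,0,0,1],[0.3,0.6,0,0,0,0,1],[0.38,0.9,0,0,0,0,1],[0.4,0.9,0,0,0,0,1],[0.4,0.9,0,0,0,0,1],[0.4,0.9,0,0,0,0,1],[0.3,0.7,0,0,0,0,1],[0.06,0.22,0,0,0,0,1],[0,0,0,0,0,0,1],[0,0,0,0,0,0,1]]' 30; python3 - <<'E'
from h import *
T=grab_frame("top");S=grab_frame("side")
for p,n in((T,"T"),(S,"S")):
    for t,x,y,r,h,z in(("medium_can",549,-13.6,17.5,51,3),("small_can",639.9,192.2,11,36,0)):
        m=pick(p,t,(x,y),h/2)
        if m is not None:print(n,t,fit([(p,m)],lambda v:cyl(v[0],v[1],r,h,z),[x,y]))
E
```

```text
time: 16.15
tcp_pos: [637.8, 190.1, 145.4]
eef_rot: [[0.962, 0.272, -0.001], [0.272, -0.962, -0.001], [-0.002, 0.001, -1.0]]
contact_force: [-0.3, -0.5, 0.1]
grip_width: 85.4
grip_force: 0.0
T medium_can (array([547.80638761, -12.11780919]), array([-0. ,  0. ,  0.4, -0.1, -0.1,  0.1]))
T small_can (array([640.89253385, 187.86422235]), array([-0. ,  0.1, -3.1,  3.2, -1.5,  0.9]))
S small_can (array([639.18648014, 191.21741349]), array([ 0.1, -0.1,  0. , -0.5, -0.3,  0.8]))
```

```bash
python3 -m pendant '[[0.04,0.04,-0.7,0,0,0,1],[0,0,-0.9,0,0,0,1],[0,0,-0.8,0,0,0,1],[0,0,-0.5,0,0,0,1],[0,0,-0.3,0,0,0,1],[0,0,-0.13,0,0,0,1],[0,0,0,0,0,0,1],[0,0,0,0,0,0,-1],[0,0,0,0,0,0,-1],[0,0,0,0,0,0,-1],[0,0,0,0,0,0,-1],[0,0,0,0,0,0,-1],[0,0,0,0,0,0,-1],[0,0,0,0,0,0,-1],[0,0,0,0,0,0,-1],[0,0,0,0,0,0,-1],[0,0,0,0,0,0,-1]]'
```

```text
time: 18.15
tcp_pos: [640.5, 192.8, 13.2]
eef_rot: [[0.962, 0.272, 0.001], [0.272, -0.962, 0.0], [0.001, 0.0, -1.0]]
contact_force: [-0.9, -0.1, 5.5]
grip_width: 20.9
grip_force: 29.5
```

```bash
python3 -m pendant '[[0,0,0.4,0,0,0,-1],[0,0,0.8,0,0,0,-1],[0,0,0.9,0,0,0,-1],[0,0,0.9,0,0,0,-1],[0,0,0.42,0,0,0,-1],[-0.4,-0.57,0,0,0,0,-1],[-0.6,-0.86,0,0,0,0,-1],[-0.6,-0.86,0,0,0,0,-1],[-0.6,-0.86,0,0,0,0,-1],[-0.6,-0.86,0,0,0,0,-1],[-0.6,-0.86,0,0,0,0,-1],[-0.6,-0.86,0,0,0,0,-1],[-0.53,-0.76,0,0,0,0,-1],[-0.3,-0.44,0,0,0,0,-1],[0,0,0,0,0,0,-1],[0,0,0,0,0,0,-1]]'
```

```text
time: 19.75
tcp_pos: [447.1, -84.4, 149.2]
eef_rot: [[0.963, 0.271, 0.0], [0.271, -0.963, 0.001], [0.0, -0.001, -1.0]]
contact_force: [0.4, -1.3, -0.8]
grip_width: 21.2
grip_force: 29.4
```

```bash
python3 -m pendant '[[0,0,-0.7,0,0,0,-1],[0,0,-0.9,0,0,0,-1],[0,0,-0.8,0,0,0,-1],[0,0,-0.5,0,0,0,-1],[0,0,-0.3,0,0,0,-1],[0,0,-0.1,0,0,0,-1],[0,0,0,0,0,0,-1],[0,0,0,0,0,0,-1]]'; python3 - <<'E'
from h import *
S=grab_frame("side");s=observe();print(s["tcp_pos"],s["contact_force"])
cv2.imwrite("pics/p4.png",cv2.resize(S["image"][150:300,260:460,::-1],(800,600)))
E
```

```text
time: 20.55
tcp_pos: [448.0, -84.0, 17.6]
eef_rot: [[0.962, 0.273, 0.001], [0.273, -0.962, -0.0], [0.001, 0.001, -1.0]]
contact_force: [-0.0, 1.0, -0.4]
grip_width: 21.0
grip_force: 29.4
[447.93714246 -84.2053271   17.6738235 ] [-0.78162018 -0.18773815  0.25889854]
```

View pics/p4.png

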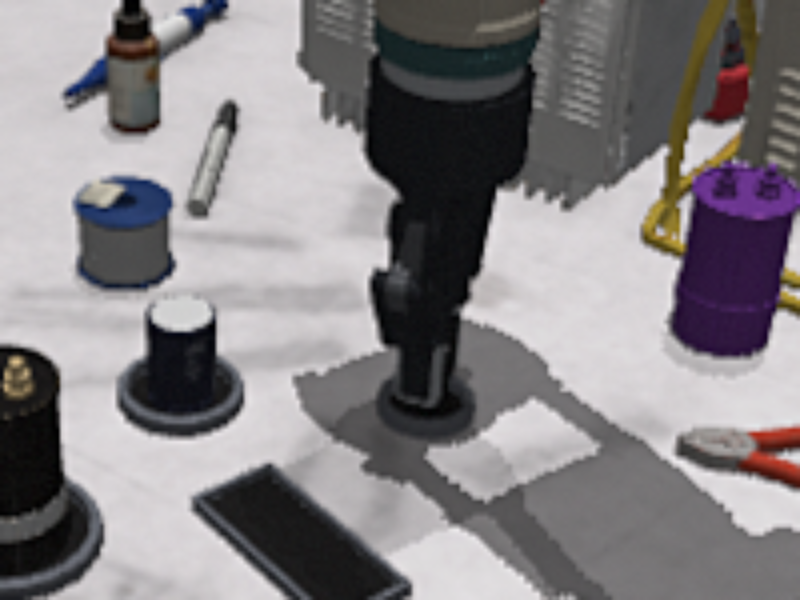

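The medium can stands in its cup (crop px (180,350)), and the small can is between the fingers inside the small cup (425,400). Releasing, then to the film cap.

```bash
python3 -m pendant '[[0,0,-0.02,0,0,0,-1],[0,0,0,0,0,0,1],[0,0,0,0,0,0,1],[0,0,0,0,0,0,1],[0,0,0,0,0,0,1],[0,0,0,0,0,0,1],[0,0,0.4,0,0,0,1],[0,0,0.8,0,0,0,1],[0,0,0.9,0,0,0,1],[0,0,0.9,0,0,0,1],[0.5,0.33,0.3,0,0,0,0.3],[0.8,0.53,0,0,0,0,0],[0.8,0.53,0,0,0,0,-0.1],[0.8,0.53,0,0,0,0,-0.1],[0.8,0.53,0,0,0,0,-0.1],[0.8,0.53,0,0,0,0,-0.1],[0.43,0.31,0,0,0,0,-0.1],[0,0,0,0,0,0,-0.1],[0,0,0,0,0,0,-0.1]]' 25; python3 - <<'E'
from h import *
T=grab_frame("top");S=grab_frame("side")
for p,n in((T,"T"),(S,"S")):
    m=pick(p,"small_can",(447.5,-84.3),18)
    if m is not None:print(n,fit([(p,m)],lambda v:cyl(v[0],v[1],11,36,3),[447.5,-84.3]))
p=S
def ym(p):
    hsv=cv2.cvtColor(p["image"],cv2.COLOR_RGB2HSV);q=proj(p,[645.6,48,7]).astype(int);m=np.zeros((480,640),bool);m[q[1]-14:q[1]+15,q[0]-18:q[0]+19]=1
    return m&(hsv[...,0]>18)&(hsv[...,0]<36)&(hsv[...,1]>90)
for p in(T,S):
    m=ym(p)
    if m.sum()>60:print("film",m.sum(),fit([(p,mfeat(m))],lambda v:box(v[0],v[1],np.deg2rad(16.4),34,18,14),[645.,48.]))
cv2.imwrite("pics/p5.png",cv2.resize(S["image"][150:310,210:410,::-1],(750,600)))
E
```

```text
time: 22.5
tcp_pos: [643.5, 47.1, 147.8]
eef_rot: [[0.962, 0.273, -0.002], [0.273, -0.962, -0.001], [-0.002, -0.0, -1.0]]
contact_force: [-0.5, -0.5, -0.3]
grip_width: 38.8
grip_force: 0.0
S (array([448.01762002, -85.5615063 ]), array([ 0. ,  0. , -0.3, -0. , -0.7,  0.4]))
film 171 (array([646.52175555,  48.59525641]), array([ 0. , -0. , -0.5,  0.5, -0.8,  0.9]))
film 113 (array([638.56583576,  40.70287023]), array([ 0. ,  0.9,  3.2, -3.3, -0.1, -7. ]))
```

View pics/p5.png

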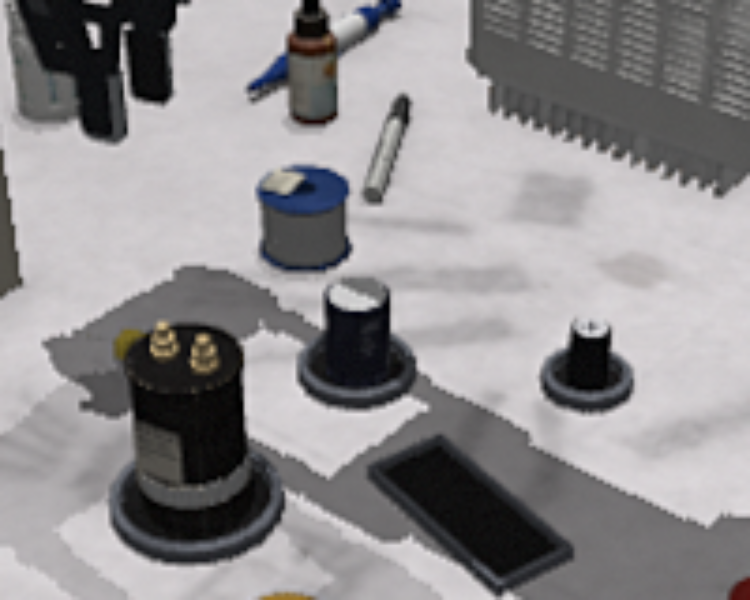

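All three cans stand in their cups (crop px (188,415), (357,335), (590,355)). Now grasping the film cap.

```bash
python3 -m pendant '[[0.05,0.02,-0.7,0,0,0,-0.1],[0,0,-0.9,0,0,0,-0.1],[0,0,-0.8,0,0,0,-0.1],[0,0,-0.6,0,0,0,-0.1],[0,0,-0.35,0,0,0,-0.1],[0,0,-0.2,0,0,0,-0.1],[0,0,0,0,0,0,-0.1],[0,0,0,0,0,0,-0.1],[0,0,0,0,0,0,-1],[0,0,0,0,0,0,-1],[0,0,0,0,0,0,-1],[0,0,0,0,0,0,-1],[0,0,0,0,0,0,-1],[0,0,0,0,0,0,-1],[0,0,0,0,0,0,-1]]' 25
```

```text
time: 24.2
tcp_pos: [647.2, 47.9, 8.0]
eef_rot: [[0.962, 0.272, 0.003], [0.272, -0.962, -0.0], [0.002, 0.001, -1.0]]
contact_force: [-0.3, 0.2, 6.3]
grip_width: 16.1
grip_force: 24.8
```

```bash
python3 -m pendant '[[0,0,0.4,0,0,0,-1],[0,0,0.8,0,0,0,-1],[0,0,0.9,0,0,0,-1],[0,0,0.9,0,0,0,-1],[-0.2,0,0.5,0,0,0,-1],[-0.8,-0.02,0,0,0,-0.6,-1],[-0.9,-0.02,0,0,0,-0.7,-1],[-0.9,-0.03,0,0,0,-0.7,-1],[-0.9,-0.03,0,0,0,-0.7,-1],[-0.8,-0.03,0,0,0,-0.7,-1],[-0.5,-0.03,0,0,0,-0.56,-1],[-0.33,-0.01,0,0,0,0,-1],[0,0,0,0,0,0,-1],[0,0,0,0,0,0,-1]]'; python3 - <<'E'
from h import *
T=grab_frame("top");S=grab_frame("side");s=observe();R=np.array(s["eef_rot"]);print(s["tcp_pos"],np.degrees(np.arctan2(R[1,1],R[0,1])))
x,y,z=s["tcp_pos"];z-=8
for ps in([T,S],[T],[S]):
    obs=[(p,pick(p,"trough",(434,41),4)) for p in ps];obs=[o for o in obs if o[1] is not None]
    if obs:print(len(obs),"trough",fit(obs,lambda v:box(v[0],v[1],np.deg2rad(-16),106,46,8),[434.,41.]))
hsv=cv2.cvtColor(S["image"],cv2.COLOR_RGB2HSV);q=proj(S,[x,y,z+7]).astype(int);m=np.zeros((480,640),bool);m[q[1]-22:q[1]+23,q[0]-28:q[0]+29]=1
m&=(hsv[...,0]>18)&(hsv[...,0]<36)&(hsv[...,1]>90)
print("film seen",m.sum(),mfeat(m) if m.any() else "","model",feat(S,box(0,0,np.deg2rad(-16),34,18,14)+[x,y,z]))
cv2.imwrite("pics/p6.png",cv2.resize(S["image"][180:330,240:440,::-1],(800,600)))
E
```

```text
time: 25.6
tcp_pos: [434.3, 41.0, 146.9]
eef_rot: [[0.962, -0.273, 0.002], [-0.273, -0.962, -0.0], [0.002, -0.0, -1.0]]
contact_force: [0.1, -0.4, 0.5]
grip_width: 16.4
grip_force: 24.4
[434.59566894  41.03413964 146.70150967] -105.84146926367102
1 trough (array([433.03607997,  39.04061853]), array([ 0.1, -0.1,  0.1, -0.6, -0.6,  0.9]))
1 trough (array([433.03607997,  39.04061853]), array([ 0.1, -0.1,  0.1, -0.6, -0.6,  0.9]))
film seen 114 [339.44736842 221.76315789 332.5        345.5        213.5
 228.5       ] model [335.47464412 220.82249041 324.77838135 346.26199341 210.99414062
 230.7842865 ]
```

View pics/p6.png

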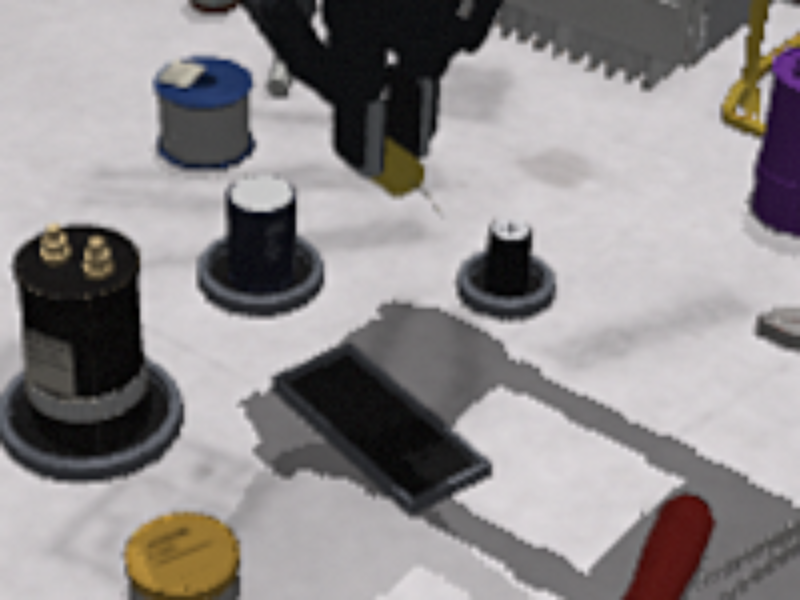

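The film cap is held level and aligned with the trough (film crop px (400,165), trough (385,425)). Lowering.

```bash
python3 -m pendant '[[-0.01,0,-0.7,0,0,0,-1],[0,0,-0.9,0,0,0,-1],[0,0,-0.8,0,0,0,-1],[0,0,-0.5,0,0,0,-1],[0,0,-0.3,0,0,0,-1],[0,0,-0.14,0,0,0,-1],[0,0,0,0,0,0,-1],[0,0,0,0,0,0,-1]]'
```

```text
time: 26.7
tcp_pos: [433.3, 41.1, 13.3]
eef_rot: [[0.962, -0.274, 0.001], [-0.274, -0.962, -0.0], [0.001, -0.0, -1.0]]
contact_force: [0.6, 0.3, 0.3]
grip_width: 16.2
grip_force: 24.4
```

```bash
python3 -m pendant '[[0,0,-0.04,0,0,0,-1],[0,0,0,0,0,0,-1],[0,0,0,0,0,0,-0.3],[0,0,0,0,0,0,-0.3],[0,0,0,0,0,0,-0.3],[0,0,0,0,0,0,-0.3],[0,0,0.2,0,0,0,-0.3],[0,0,0.4,0,0,0,-0.3],[0,0,0.8,0,0,0,-0.3],[0,0,0.9,0,0,0,-0.3],[0,0,0.9,0,0,0,-0.3],[-0.6,-0.3,0.5,0,0,0,-0.3],[-0.8,-0.5,0,0,0,0,-0.3],[-0.8,-0.5,0,0,0,0,-0.3],[-0.8,-0.5,0,0,0,0,-0.3],[0,0,0,0,0,0,-0.3],[0,0,0,0,0,0,-0.3]]'; python3 - <<'E'
from h import *
T=grab_frame("top");S=grab_frame("side")
o=np.zeros((600,800,3),np.uint8);o[:,:400]=cv2.resize(T["image"][190:340,240:340,::-1],(400,600));o[:300,400:]=cv2.resize(S["image"][180:330,240:440,::-1],(400,300))
cv2.imwrite("pics/p7.png",o)
for p in(T,S):
    for t,x,y,h in(("solder_spool",656.5,-91.8,42),("flux_tin",437.2,169.3,22)):
        m=pick(p,t,(x,y),h/2)
        if m is not None:print(t,np.round(fit([(p,m)],lambda v:cyl(v[0],v[1],28 if h>30 else 23.5,h),[x,y])[0],1))
E
```

```text
time: 28.4
tcp_pos: [312.6, -31.2, 159.9]
eef_rot: [[0.961, -0.276, 0.002], [-0.276, -0.961, -0.0], [0.002, -0.0, -1.0]]
contact_force: [0.6, -0.8, 0.3]
grip_width: 29.5
grip_force: 0.0
solder_spool [656.6 -91.7]
flux_tin [437.8 170. ]
solder_spool [657.  -94.2]
flux_tin [437.  167.6]
```

View pics/p7.png

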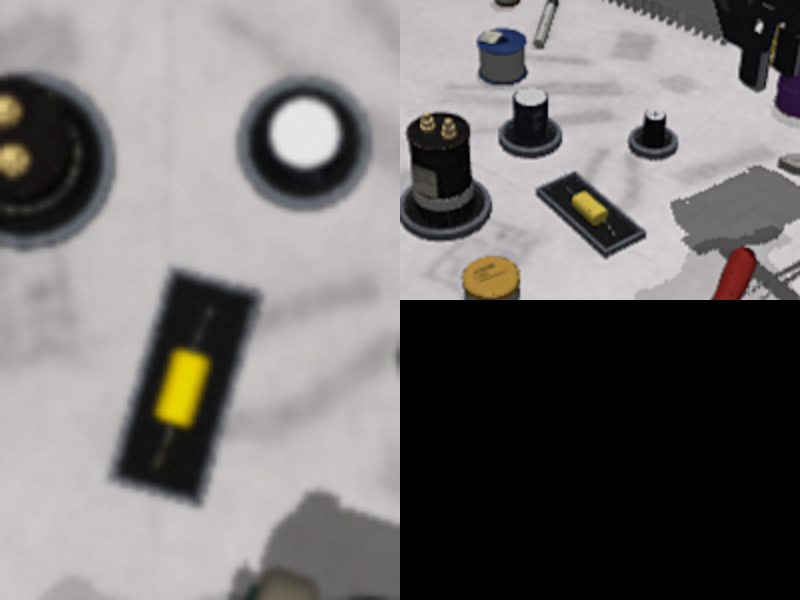

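The film cap lies lengthwise in the middle of the trough (crop px (183,388)), and all three cans are upright in their cups. The spool and tin haven't moved, so I'm handing in.

```bash
python3 -c "from station import *;print(hand_in())"
```

```text
the job is handed in; nothing more can be done
None
```

All four capacitors are in their holders: each can upright in its matching cup and the film capacitor lengthwise mid-trough. The spool, tin and purple look-alike were left alone, and the job was handed in at about 28 s.

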